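# Push the jewellery case home into the dressing-table corner

### The job

With the fingers, push the black jewellery case along the dressing table, steadily and without picking it up or tipping it, until it sits snug in the corner formed by the low wooden riser and its fin, on the side of the fin where it already stands: back flat against the riser and side flat against the fin. Leave the other things on the table where they are, and end with the hand clear of the case.

Things in the scene. Friction and masses are not known exactly. Their poses are not given: they have to be found in the camera images.
- jewellery_case: black rectangular jewellery case with a brass band and a brass latch, 100 (x) x 130 (y) x 60 (z) mm, about 0.4 kg (0.28 to 0.56), loose, standing flat on the table, left or right of the fin, turned up to 0.35 rad. Origin: centre of its underside. x points from the latch face (towards the robot) to its plain back face, y to its left, z up. Takes 1 to 6 N to slide
- riser: low light-wood riser, fixed, 160 (x) x 620 (y) x 45 (z) mm; small bottles on its rear half near both ends reach 110 mm above the table, 85 mm or more behind its front face. Origin: on the table, middle of its front face. x points away from the robot into the riser (front face: x = 0), y left, z up. Case home: its origin at x = -50, y = +71 or -71 mm here, same heading
- fin_tip (a point): top of the free end of the fin, an upright light-wood plate fixed to the middle of the riser's front face and standing out 120 mm from it towards the robot, 12 mm thick, 50 mm high (riser frame: x -120 to 0, y -6 to +6 mm). Axes as the riser's
- round_box_center (a point): pink round gift box with red roses, 110 mm across, 68 mm high (roses to 84 mm), loose, on the other side of the fin from the case; leave alone. Point: its centre, 34 mm up
- perfume_center (a point): amber perfume bottle, 35 x 55 x 105 mm high, loose; leave alone. Point: on its axis, 50 mm up
- lotion_center (a point): purple lotion bottle with green cap, 50 mm across, 150 mm high, loose; leave alone. Point: its centre, 75 mm up
- varnish_center (a point): red nail varnish bottle with black cap, 30 mm across, 58 mm high, loose; leave alone. Point: its centre, 29 mm up
- lipstick_center (a point): brass and black lipstick standing up, 24 mm across, 70 mm high, loose; leave alone. Point: its centre, 35 mm up
- cream_center (a point): white cream jar with brass lid, 60 mm across, 45 mm high, loose; leave alone. Point: its centre, 22 mm up
- hairbrush_center (a point): pink paddle hairbrush lying flat, 220 x 70 x 28 mm high, loose; leave alone. Point: middle of its length, 15 mm up; x runs from the handle to the paddle
Mind the look-alikes: they are no part of the job. What is shaped like the jewellery_case but purple is not meant. There is more than one size of the part that bears round_box_center; the job needs the largest.

How it is judged:
At the end, for the whole second after the job is handed in: The case stands flat and at rest on the table in the corner: middle of its back within 7 mm of the riser's front face, its inner side within 7 mm of the fin, squared to them within 0.07 rad, with the pink round box on the other side of the fin (x of jewellery_case in the frame of riser between -0.057 and -0.044 m and ((y of jewellery_case in the frame of riser between 0.062 and 0.078 m and y of round_box_center in the frame of riser below 0 m) or (y of jewellery_case in the frame of riser between -0.078 and -0.062 m and y of round_box_center in the frame of riser above 0 m)) and angle between the x axis of jewellery_case and the x axis of riser, either way round below 0.07 rad and angle between jewellery_case's own z axis and vertical below 0.05 rad and height (world z) of jewellery_case below 0.006 m and linear speed of jewellery_case below 0.01 m/s); the robot touches nothing.
It fails at once if the case was lifted off the table or tipped (height (world z) of jewellery_case above 0.012 m or angle between jewellery_case's own z axis and vertical above 0.15 rad).
It fails at once if the case was flicked or thrown along (faster than 0.5 m/s) instead of pushed steadily (linear speed of jewellery_case above 0.5 m/s).
It fails at once if one of the other things on the table was knocked or moved more than 20 mm (distance of any of round_box_center, perfume_center, lotion_center, varnish_center, lipstick_center, cream_center, hairbrush_center from where it was at the start of the episode above 0.02 m).
It also fails if it takes over 58 s, if anything falls off the work surface, if the arm or the gripper's body presses on something with over 40 N, if the wrist force passes 120 N, or if a joint passes its speed limit or range.

### The arm

A 7-joint arm with a two-finger parallel gripper is mounted at the origin on the work surface. World frame = base frame: x ahead of the robot, y to its left, z up, the work surface at z = 0. Lengths are in m, angles in rad, forces in N, time in s.
With the tool pointing down it reaches from about 0.4 to 0.875 m from the base axis. Payload 19.3 kg.
Tool frame: the origin (TCP) lies on the centre line of the jaws, within the pads' length; the fingertips stand 17 mm ahead of it and the grasp point (between the pads) lies 2 mm behind it; z points along the fingers, y is the line along which they close (so a half turn about z gives the same grasp; the last joint's range is limited). The gripper opens to 85 mm and grips with 20 to 120 N. Pads are 22 mm wide; open, the fingers measure 114 mm over their backs; the gripper's body (76 mm by 85 mm) begins 54 mm behind the grasp point. The pads swing forward as they close: fully open they stand 13 mm farther back than shut.
Start: joints at [1.034, 0.521, -0.036, 1.599, 0.021, 1.021, -0.113], TCP at [0.281, -0.558, 0.248] pointing down, gripper open.
Joint ranges: [-2.91, 2.91], [-0.3, 2.13], [-1.5, 1.42], [0.17, 2.43], [-1.26, 4.41], [0.16, 1.93], [-2.52, 2.52]. Speed limits (rad/s): [1.89, 1.89, 2.39, 2.39, 3.01, 3.01, 3.01].

### API

Orientations are given as a rotation vector (axis times angle).
In Python, from workcell import ctrl, optics gives the robot as it stands.
- The arm moves only by the shell command python3 -m creep 'ROWS' [FORCE]. ROWS is JSON, a list of rows, each a list of 3 entries, a list of its own where there are three numbers: the shift along the tool's x, y, z in mm, then the turn, a rotation vector about the tool's x, y, z in rad, then the closure, from 0 (fully open) to 1 (shut). In form: [[[tx, ty, tz], [rx, ry, rz], jaw], ...]. A call has 1 to 10 rows; each row is the pose to reach, as a shift and turn from the pose commanded when the call began, along the tool's axes at that moment; what a row does not reach only later rows make up. A row lasts 1/12 s, in which the tool goes at most 41.7 mm and 7.16 degrees, less where a joint would pass 70% of its speed; a pose out of reach is approached as far as the arm can. A call with a gripper value outside its range is refused whole. The fingers move at their own pace and stop on an object; FORCE is the grip in N (left out, the last holds). Time passes only in rows, so rows that repeat a pose let the fingers close. It gives the time, the measured TCP pose, the force, the opening and the grip force at its end, in the units of the state.
- ctrl.sense(): the state, without advancing time (a new reading comes with each control period).
- optics.grab_frame(name): name is "scene" or "top" or "wrist"; returns a dict with "image" (384x512x3 uint8, red, green, blue), "intrinsics" (3x3 intrinsics, pixels), "rvec" (rotation vector, rad) and "tvec" (3), from world to camera coordinates, as OpenCV has them; the wrist camera has in their place "hand_eye" (4x4, takes a point from camera to tool coordinates, whose origin is the TCP and whose axes are the flange's). Camera axes: x right, y down, z forward; pixel columns grow to the right and rows downward; lengths in m; the calibration is good to about 2 mm. A picture is of the moment at which its call begins: read the wrist's pose just before it. There is no depth.
- ctrl.close_job(): hands the job in; it is judged then, once.
The state is a dict: "t": time; "q": joint angles; "joint_vel": joint speeds; "joint_torque": joint torques, N m; "position": TCP position; "ee_rot": TCP orientation; "contact_force": force on the tool from outside, world axes, zero at the start; "ft_torque": the same for the moment, N m; "finger_gap": opening from 0.0 (shut) to 1.0 (fully open); "grip_force": force on a finger pad.
Only numpy, scipy, OpenCV 4.12 (cv2) and the standard library are available. Lean on these libraries where they do the work, as an engineer would, in place of code of your own. Each camera call takes 0.05 s, during which the arm holds its last target. There are 200 camera calls.

## Working session

There is one attempt and no reset: what is moved stays moved. The work goes in short steps, Python scripts to look and compute and a shell command to move; the robot and the scene stay as the last step left them, time stands still between calls to the robot, and variables do not carry over. Pictures are saved under pics/ and viewed, at most 10 in all, crops included, and the job is handed in when it is done.

```bash
mkdir -p pics; python3 - <<'E'
from workcell import ctrl, optics
import cv2
s=ctrl.sense(); print({k:s[k] for k in("t","position","ee_rot","contact_force")})
for n in("top","scene"):
    f=optics.grab_frame(n); print(n,f["intrinsics"],f["rvec"],f["tvec"])
    cv2.imwrite(f"pics/{n}0.png",cv2.resize(f["image"][:,:,::-1],(800,600),interpolation=cv2.INTER_CUBIC))
E
```

```text
{'t': 0.0, 'position': array([ 0.28112121, -0.55785723,  0.24770566]), 'ee_rot': array([-3.05533616e+00, -7.26314801e-01,  4.63614271e-04]), 'contact_force': array([-0.2103783 , -0.1169898 ,  0.72887277])}
top [[414.50989344   0.         257.03590709]
 [  0.         414.50989344 193.71063242]
 [  0.           0.           1.        ]] [ 2.17847594 -2.1816158   0.0669448 ] [0.00662544 0.460441   1.61575689]
scene [[434.80034784   0.         257.97467316]
 [  0.         434.80034784 192.08124966]
 [  0.           0.           1.        ]] [ 2.32973875  0.72555681 -0.27483583] [-0.38793151 -0.1547385   1.61090165]
```

View pics/top0.png

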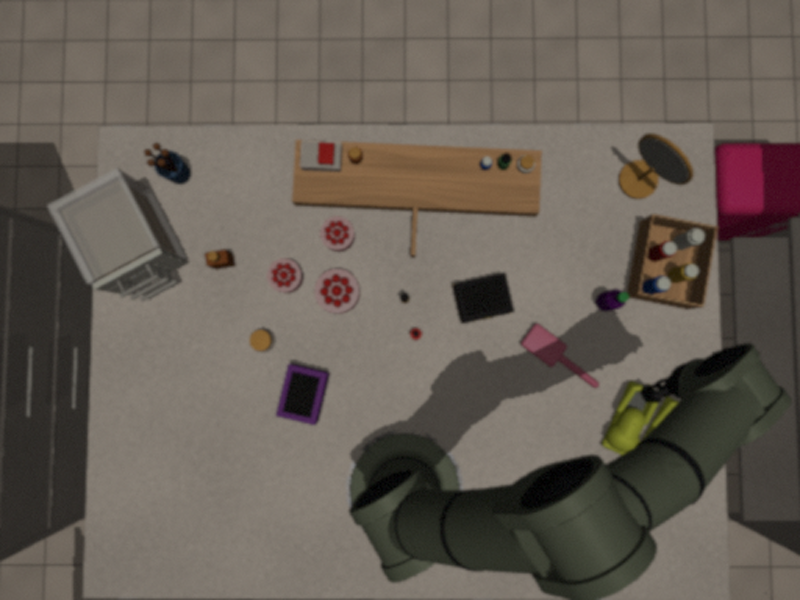

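View pics/scene0.png

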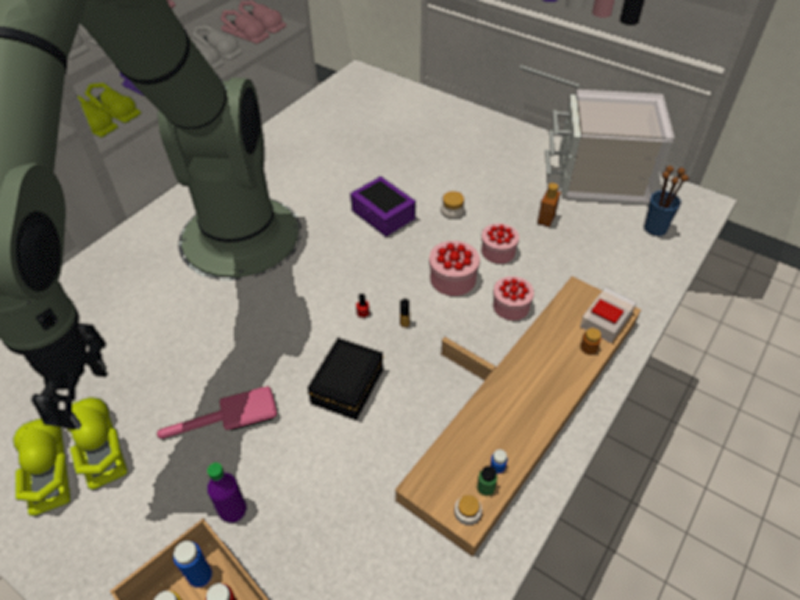

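The top view shows the black case at about (483,297), right of the fin at (414,208–256), with the riser along the top. The brush is at (545,345), the varnish at (415,333), the lipstick at (404,296) and the large pink box at (337,290). I'll enlarge the case and corner area next.

```bash
cat > h.py <<'E'
import numpy as np, cv2
from workcell import ctrl, optics
def ray(f,uv,z):
    "pixel -> world point at height z"
    R=cv2.Rodrigues(np.array(f["rvec"]))[0]; t=np.array(f["tvec"]).ravel(); K=np.array(f["intrinsics"])
    d=R.T@np.linalg.inv(K)@np.array([uv[0],uv[1],1.]); c=-R.T@t
    return c+d*(z-c[2])/d[2]
def crop(f,u0,v0,w,h,s,name):
    cv2.imwrite(name,cv2.resize(f["image"][v0:v0+h,u0:u0+w,::-1],(w*s,h*s),interpolation=cv2.INTER_CUBIC))
E
python3 - <<'E'
from h import *
f=optics.grab_frame("top"); crop(f,230,115,130,100,6,"pics/top1.png")
g=lambda u,v,z:print((u,v),ray(f,(u*.64,v*.64),z).round(3))
for p in [(293,204,.045),(539,213,.045),(415,209,.05),(413,256,.05),(415,333,.058),(404,296,.07),(337,290,.084),(521,345,.028),(545,324,.028),(566,345,.028),(541,365,.028),(598,384,.02),(623,296,.15)]: g(*p)
E
```

```text
(293, 204) [0.707 0.278 0.045]
(539, 213) [ 0.682 -0.337  0.045]
(415, 209) [ 0.692 -0.028  0.05 ]
(413, 256) [ 0.574 -0.023  0.05 ]
(415, 333) [ 0.383 -0.027  0.058]
(404, 296) [ 0.473 -0.     0.07 ]
(337, 290) [0.487 0.162 0.084]
(521, 345) [ 0.354 -0.291  0.028]
(545, 324) [ 0.406 -0.351  0.028]
(566, 345) [ 0.353 -0.402  0.028]
(541, 365) [ 0.304 -0.34   0.028]
(598, 384) [ 0.257 -0.482  0.02 ]
(623, 296) [ 0.465 -0.506  0.15 ]
```

View pics/top1.png

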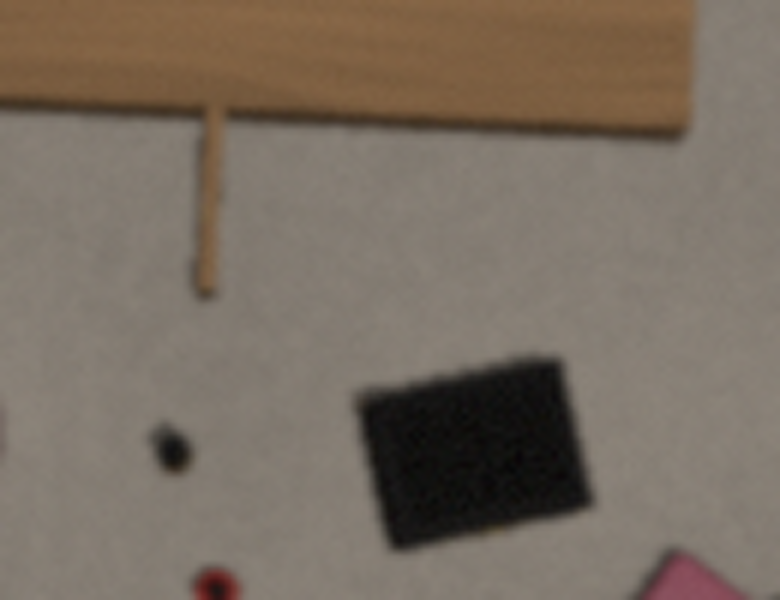

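```bash
python3 - <<'E'
from h import *
f=optics.grab_frame("top")
P=lambda u,v,z:ray(f,(230+u/6,115+v/6),z)[:2]
c=np.array([P(*p,.06) for p in[(395,548),(360,395),(560,358),(590,508)]])
print(c.round(3), c.mean(0).round(3))
a=np.arctan2; d=(c[1]+c[2]-c[0]-c[3]); e=(c[0]+c[1]-c[2]-c[3])
yaw=(a(d[1],d[0])+a(-e[0],e[1]))/2; print("sizes",np.hypot(*d)/2,np.hypot(*e)/2,"yaw",yaw,a(d[1],d[0]))
l,r=P(0,100,.045),P(685,131,.045); w=l-r; yr=a(-w[0],w[1]); print("riser yaw",yr,l,r)
o=(P(206,107,.05)+P(224,107,.05))/2; tip=(P(198,294,.05)+P(215,294,.05))/2; print("fin",o,tip)
R=np.array([[np.cos(yr),-np.sin(yr)],[np.sin(yr),np.cos(yr)]])
# origin: on riser face line, fin line
x=R[:,0]; org=tip+R@[.12,0]; org2=l+w*((org-l)@w)/(w@w); print("org",org,org2)
print("case in riser",R.T@(c.mean(0)-org2),yaw-yr,"home",org2+R@[-.05,-.071])
print(P(215,590,.058),P(172,455,.07),P(678,550,.028),P(640,598,.028))
s=ctrl.sense();print(cv2.Rodrigues(np.array(s["ee_rot"]))[0].round(3),s["q"])
E
```

```text
[[ 0.409 -0.143]
 [ 0.507 -0.121]
 [ 0.53  -0.249]
 [ 0.434 -0.267]] [ 0.47  -0.195]
sizes 0.09903483648723552 0.12850451134250712 yaw 0.19590914214706862 0.2007058164741209
riser yaw -0.049147248183642814 [0.7020354  0.11122389] [ 0.68012161 -0.33429731]
fin [ 0.69583748 -0.02891869] [ 0.57345334 -0.02311135]
org [ 0.69330845 -0.02900665] [ 0.69513348 -0.02909642]
case in riser [-0.21682527 -0.17671388] 0.24505639033071142 home [ 0.64170581 -0.09755431]
[ 0.38219073 -0.02801864] [ 0.46759488 -0.00080656] [ 0.40845362 -0.32878088] [ 0.37737423 -0.30371184]
[[ 0.893  0.45  -0.   ]
 [ 0.45  -0.893  0.001]
 [-0.    -0.001 -1.   ]] [ 1.0338074   0.52180017 -0.03633194  1.59980222  0.02126381  1.02110251
 -0.11279257]
```

```bash
cat >> h.py <<'E'
ORG=np.array([.695,-.029]); YR=-.045
RR=np.array([[np.cos(YR),-np.sin(YR)],[np.sin(YR),np.cos(YR)]])
def plan(xr,yr,z,xang):
    "shift (mm, tool axes) and rz to put TCP at riser (xr,yr), height z, tool x at angle xang from riser x"
    s=ctrl.sense(); R=cv2.Rodrigues(np.array(s["ee_rot"]))[0]
    p=np.r_[ORG+RR@[xr,yr],z]; y=np.arctan2(R[1,0],R[0,0])
    print("t",s["t"],"riser pos",(RR.T@(s["position"][:2]-ORG)).round(4),s["position"][2].round(4),"F",s["contact_force"].round(1))
    print("shift",((R.T@(p-s["position"]))*1e3).round(1),"rz",round(-(xang+YR-y),3),"tilt",R[2].round(3),"q",s["q"].round(2))
E
python3 -c "
from h import *
plan(-.21,-.28,.248,np.pi/2)"
```

```text
t 0.2 riser pos [-0.3896 -0.5471] 0.2479 F [-0.  -0.1  0.2]
shift [ 287.4 -144.9    0. ] rz -1.059 tilt [-0.    -0.001 -1.   ] q [ 1.03  0.52 -0.04  1.6   0.02  1.02 -0.11]
```

```bash
python3 -m creep '[[[36,-18,0],[0,0,-0.12],0.3],[[72,-36,0],[0,0,-0.24],0.3],[[108,-54,0],[0,0,-0.36],0.3],[[144,-72,0],[0,0,-0.48],0.3],[[180,-90,0],[0,0,-0.6],0.3],[[216,-108,0],[0,0,-0.72],0.3],[[252,-126,0],[0,0,-0.84],0.3],[[287,-145,0],[0,0,-0.96],0.3],[[287,-145,50],[0,0,-1.06],0.3],[[287,-145,90],[0,0,-1.06],0.3]]'
python3 - <<'E'
from h import *
plan(-.21,-.28,.028,np.pi/2)
f=optics.grab_frame("wrist"); cv2.imwrite("pics/w1.png",f["image"][:,:,::-1])
E
```

```text
t: 1.03
position: [0.4749, -0.2978, 0.1657]
ee_rot: [2.255, 2.181, 0.004]
contact_force: [0.7, -2.8, -1.4]
finger_gap: 0.698
grip_force: 0.0
t 1.0333 riser pos [-0.2078 -0.2784] 0.1657 F [ 0.7 -2.8 -1.4]
shift [ -1.4  -2.9 137.7] rz 0.012 tilt [-0.001  0.005 -1.   ] q [ 0.7   0.54 -0.33  1.84  0.24  0.8   0.21]
```

View pics/w1.png

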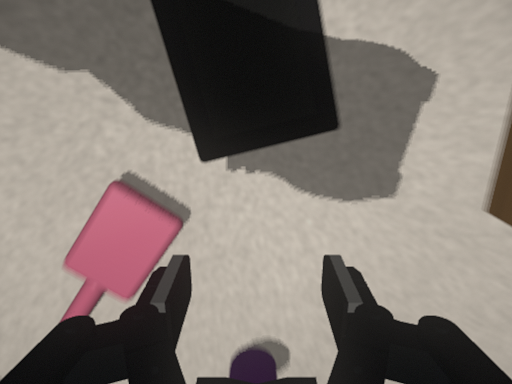

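The case's nearest right corner is at pixel (203,160) and its far right corner at (337,127). The brush's nearest corner is at (182,220). I'll turn these into positions.

```bash
python3 - <<'E'
from h import *
s=ctrl.sense(); f=optics.grab_frame("wrist")
R=cv2.Rodrigues(np.array(s["ee_rot"]))[0]; H=np.array(f["hand_eye"]); K=np.array(f["intrinsics"])
M=np.eye(4);M[:3,:3]=R;M[:3,3]=s["position"];M=M@H
for u,v,z in[(203,160,.06),(337,127,.06),(182,220,.026),(118,181,.026),(487,208,.0)]:
    d=M[:3,:3]@np.linalg.inv(K)@[u,v,1]; c=M[:3,3]; p=c+d*(z-c[2])/d[2]; print((u,v),p.round(4),(RR.T@(p[:2]-ORG)).round(4))
E
```

```text
(203, 160) [ 0.4367 -0.2623  0.06  ] [-0.2475 -0.2447]
(337, 127) [ 0.5244 -0.2442  0.06  ] [-0.1608 -0.2226]
(182, 220) [ 0.4095 -0.3185  0.026 ] [-0.2721 -0.3021]
(118, 181) [ 0.3633 -0.2839  0.026 ] [-0.3199 -0.2696]
(487, 208) [ 0.671  -0.3279  0.    ] [-0.0105 -0.2997]
```

```bash
python3 -m creep '[[[0,0,40],[0,0,0.01],0.3],[[0,0,80],[0,0,0.01],0.3],[[0,0,110],[0,0,0.01],0.3],[[0,0,130],[0,0,0.01],0.3],[[0,0,138],[0,0,0.01],0.3],[[0,0,138],[0,0,0.01],0.3],[[8,0,138],[0,0,0.01],0.3],[[16,0,138],[0,0,0.01],0.3],[[24,0,138],[0,0,0.01],0.3],[[32,0,138],[0,0,0.01],0.3]]'
python3 -c "
from h import *
plan(-.208,-.161,.028,np.pi/2)"
```

```text
t: 1.97
position: [0.4743, -0.2678, 0.0288]
ee_rot: [2.279, 2.158, -0.0]
contact_force: [-2.8, -6.9, 8.8]
finger_gap: 0.698
grip_force: 0.0
t 1.9667 riser pos [-0.2098 -0.2485] 0.0288 F [-2.8 -6.9  8.8]
shift [87.5  0.9  0.6] rz -0.009 tilt [-0.002  0.002 -1.   ] q [ 0.58  0.73 -0.24  1.94  0.34  0.5   0.05]
```

```bash
python3 -m creep '[[[7,0,0],[0,0,-0.009],0.3],[[14,0,0],[0,0,-0.009],0.3],[[21,0,0],[0,0,-0.009],0.3],[[28,0,0],[0,0,-0.009],0.3],[[35,0,0],[0,0,-0.009],0.3],[[42,0,0],[0,0,-0.009],0.3],[[49,0,0],[0,0,-0.009],0.3],[[56,0,0],[0,0,-0.009],0.3],[[63,0,0],[0,0,-0.009],0.3],[[63,0,0],[0,0,-0.009],0.3]]'
python3 - <<'E'
from h import *
plan(-.208,-.161,.028,np.pi/2)
f=optics.grab_frame("top"); crop(f,230,115,130,100,6,"pics/top2.png")
E
```

```text
t: 2.8
position: [0.4781, -0.2032, 0.0286]
ee_rot: [2.268, 2.171, 0.002]
contact_force: [-0.9, 1.6, 6.4]
finger_gap: 0.699
grip_force: 0.0
t 2.8 riser pos [-0.2089 -0.1838] 0.0286 F [-0.9  1.6  6.4]
shift [22.8  0.9  0.6] rz 0.001 tilt [-0.001  0.002 -1.   ] q [ 0.45  0.71 -0.22  2.01  0.33  0.46 -0.06]
```

View pics/top2.png

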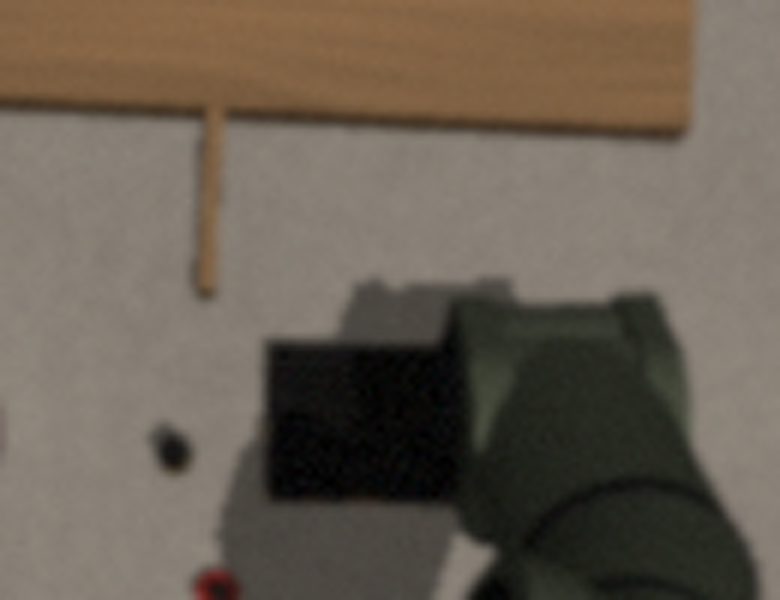

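The case is now square to the riser. Its left edge is at u≈268, its back at v≈340, and the fin's side is at u≈218. I'll push another 22 mm, then back off, raise the hand and move it behind the case.

```bash
python3 -m creep '[[[6,0,0],[0,0,0],0.3],[[12,0,0],[0,0,0],0.3],[[18,0,0],[0,0,0],0.3],[[22,0,0],[0,0,0],0.3],[[22,0,0],[0,0,0],0.3],[[0,0,0],[0,0,0],0.3],[[-10,0,0],[0,0,0],0.3],[[-12,0,-40],[0,0,0],0.3],[[-12,0,-80],[0,0,0],0.3],[[-12,0,-100],[0,0,0],0.3]]'
python3 - <<'E'
from h import *
plan(-.293,-.088,.128,0)
E
```

```text
t: 3.68
position: [0.4774, -0.2168, 0.1311]
ee_rot: [2.27, 2.168, 0.003]
contact_force: [1.4, -0.0, 0.6]
finger_gap: 0.701
grip_force: 0.0
t 3.6833 riser pos [-0.2089 -0.1974] 0.1311 F [ 1.4 -0.   0.6]
shift [109.3 -84.2   2.7] rz 1.57 tilt [-0.001  0.003 -1.   ] q [ 0.54  0.54 -0.31  1.96  0.25  0.68  0.03]
```

```bash
python3 -m creep '[[[12,-8,0],[0,0,0.12],0.3],[[24,-16,0],[0,0,0.24],0.3],[[36,-24,0],[0,0,0.36],0.3],[[48,-32,0],[0,0,0.48],0.3],[[60,-40,0],[0,0,0.6],0.3],[[72,-48,0],[0,0,0.72],0.3],[[84,-56,0],[0,0,0.84],0.3],[[96,-64,0],[0,0,0.96],0.3],[[109,-71,0],[0,0,1.08],0.3],[[109,-71,0],[0,0,1.2],0.3]]'
python3 -m creep '[[[0,0,0],[0,0,0.12],0.3],[[0,0,0],[0,0,0.24],0.3],[[0,0,0],[0,0,0.37],0.3],[[0,0,0],[0,0,0.37],0.3],[[0,0,0],[0,0,0.37],0.3]]'
python3 - <<'E'
from h import *
plan(-.28,-.088,.028,0)
f=optics.grab_frame("wrist"); cv2.imwrite("pics/w2.png",f["image"][:,:,::-1])
E
```

```text
t: 4.52
position: [0.4096, -0.1022, 0.1276]
ee_rot: [-3.1, -0.502, -0.001]
contact_force: [0.8, -0.1, 0.8]
finger_gap: 0.697
grip_force: 0.0
t: 4.93
position: [0.4107, -0.1041, 0.1274]
ee_rot: [-3.141, 0.064, -0.001]
contact_force: [0.2, -0.4, 0.1]
finger_gap: 0.701
grip_force: 0.0
t 4.9333 riser pos [-0.2806 -0.0878] 0.1274 F [ 0.2 -0.4  0.1]
shift [ 0.6  0.2 99.4] rz 0.004 tilt [ 0.001 -0.    -1.   ] q [ 0.02  0.42  0.11  2.22 -0.09  0.51 -1.41]
```

View pics/w2.png

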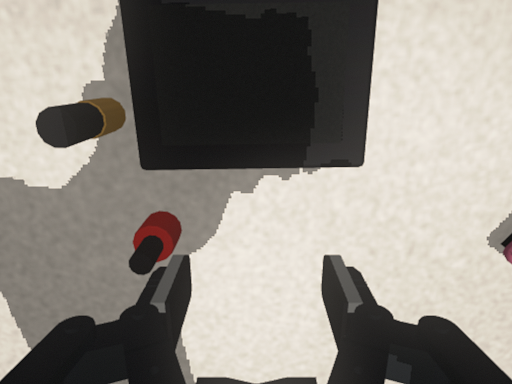

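The case's front edge runs from (143,168) to (363,165). The varnish cap's top is at (142,262), close to where the left finger comes down, so I'll check the clearance.

```bash
cat >> h.py <<'E'
def wrist(pts):
    s=ctrl.sense(); f=optics.grab_frame("wrist")
    R=cv2.Rodrigues(np.array(s["ee_rot"]))[0]; H=np.array(f["hand_eye"]); K=np.array(f["intrinsics"])
    M=np.eye(4);M[:3,:3]=R;M[:3,3]=s["position"];M=M@H
    for u,v,z in pts:
        d=M[:3,:3]@np.linalg.inv(K)@[u,v,1]; c=M[:3,3]; p=c+d*(z-c[2])/d[2]; print((u,v),p.round(4),(RR.T@(p[:2]-ORG)).round(4))
E
python3 - <<'E'
from h import *
wrist([(143,168,.06),(363,165,.06),(142,262,.058),(166,222,.015),(57,125,.07)])
E
```

```text
(143, 168) [ 0.4483 -0.0394  0.06  ] [-0.2459 -0.0214]
(363, 165) [ 0.4452 -0.1662  0.06  ] [-0.2434 -0.1483]
(142, 262) [ 0.3862 -0.029   0.058 ] [-0.3085 -0.0139]
(166, 222) [ 0.3953 -0.0349  0.015 ] [-0.2991 -0.0194]
(57, 125) [ 0.4757 -0.001   0.07  ] [-0.2204  0.0181]
```

```bash
python3 -m creep '[[[8,5,30],[0,0,0],0.3],[[8,5,60],[0,0,0],0.3],[[8,5,85],[0,0,0],0.3],[[8,5,100],[0,0,0],0.3],[[8,5,100],[0,0,0],0.3],[[15,5,100],[0,0,0],0.3],[[22,5,100],[0,0,0],0.3],[[29,5,100],[0,0,0],0.3],[[36,5,100],[0,0,0],0.3],[[43,5,100],[0,0,0],0.3]]'
python3 -m creep '[[[7,0,0],[0,0,0],0.3],[[14,0,0],[0,0,0],0.3],[[21,0,0],[0,0,0],0.3],[[28,0,0],[0,0,0],0.3],[[35,0,0],[0,0,0],0.3],[[42,0,0],[0,0,0],0.3],[[49,0,0],[0,0,0],0.3],[[56,0,0],[0,0,0],0.3],[[63,0,0],[0,0,0],0.3],[[70,0,0],[0,0,0],0.3]]'
python3 - <<'E'
from h import *
plan(-.111,-.093,.028,0)
f=optics.grab_frame("top"); crop(f,230,115,130,100,6,"pics/top3.png")
E
```

```text
t: 5.87
position: [0.4543, -0.1114, 0.0277]
ee_rot: [3.141, -0.069, 0.001]
contact_force: [-3.8, -0.2, 1.7]
finger_gap: 0.701
grip_force: 0.0
t: 6.7
position: [0.5239, -0.1145, 0.0269]
ee_rot: [-3.141, 0.069, 0.0]
contact_force: [-3.7, -0.7, 0.3]
finger_gap: 0.699
grip_force: 0.0
t 6.7 riser pos [-0.1671 -0.0931] 0.0269 F [-3.7 -0.7  0.3]
shift [56.1 -0.1 -1.1] rz 0.001 tilt [-0. -0. -1.] q [ 0.05  0.73  0.08  1.97 -0.13  0.44 -1.39]
```

View pics/top3.png

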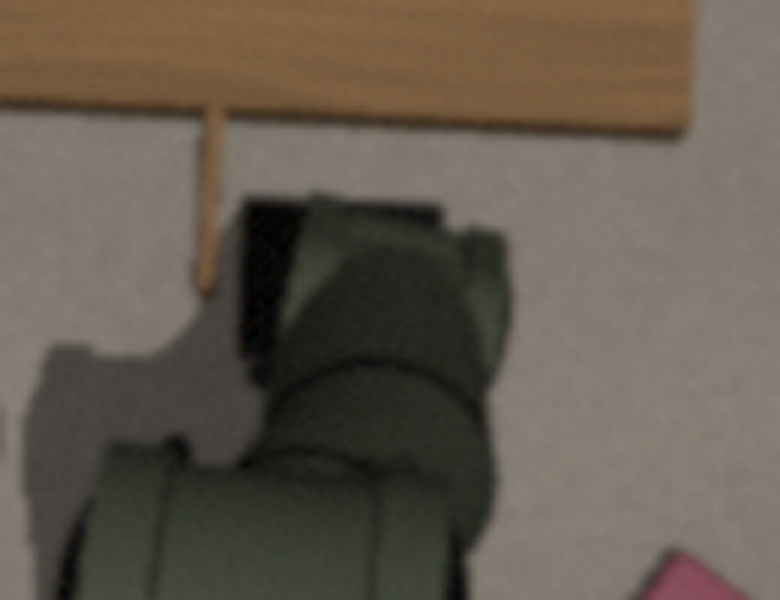

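The case has passed the fin tip and is square, with its left side at u≈242 against the fin's at u≈215 and its back at v≈203. I'll keep pushing and feel for the riser.

```bash
python3 -m creep '[[[7,0,-1],[0,0,0],0.3],[[14,0,-1],[0,0,0],0.3],[[21,0,-1],[0,0,0],0.3],[[28,0,-1],[0,0,0],0.3],[[35,0,-1],[0,0,0],0.3],[[41,0,-1],[0,0,0],0.3],[[45,0,-1],[0,0,0],0.3],[[48,0,-1],[0,0,0],0.3],[[50,0,-1],[0,0,0],0.3],[[51,0,-1],[0,0,0],0.3]]'
python3 -m creep '[[[1,0,0],[0,0,0],0.3],[[2,0,0],[0,0,0],0.3],[[2,0,0],[0,0,0],0.3]]'
python3 -c "
from h import *
plan(-.111,-.093,.028,0)"
```

```text
t: 7.58
position: [0.5743, -0.1168, 0.0279]
ee_rot: [-3.141, 0.069, 0.0]
contact_force: [-2.6, 0.7, 0.4]
finger_gap: 0.702
grip_force: 0.0
t: 7.83
position: [0.5763, -0.1168, 0.028]
ee_rot: [-3.141, 0.069, -0.0]
contact_force: [-1.8, -0.2, -0.2]
finger_gap: 0.698
grip_force: 0.0
t 7.8333 riser pos [-0.1146 -0.0931] 0.028 F [-1.8 -0.2 -0.2]
shift [ 3.6 -0.1 -0. ] rz 0.001 tilt [ 0. -0. -1.] q [ 0.04  0.78  0.09  1.84 -0.13  0.54 -1.41]
```

```bash
python3 -m creep '[[[1,0,0],[0,0,0],0.3],[[2,0,0],[0,0,0],0.3],[[2,0,0],[0,0,0],0.3]]' | grep -E 'pos|cont'
python3 -m creep '[[[0.7,0,0],[0,0,0],0.3],[[1.5,0,0],[0,0,0],0.3],[[1.5,0,0],[0,0,0],0.3]]'| grep -E 'pos|cont'
python3 -m creep '[[[0.7,0,0],[0,0,0],0.3],[[1.5,0,0],[0,0,0],0.3],[[1.5,0,0],[0,0,0],0.3]]'| grep -E 'pos|cont'
```

```text
position: [0.5784, -0.117, 0.028]
contact_force: [-1.5, -0.5, -0.4]
position: [0.5798, -0.117, 0.028]
contact_force: [-1.9, -0.6, -0.4]
position: [0.5814, -0.1171, 0.028]
contact_force: [-2.6, 1.1, -0.3]
```

```bash
for i in 1 ; do python3 -m creep '[[[0.7,0,0],[0,0,0],0.3],[[1.5,0,0],[0,0,0],0.3],[[1.5,0,0],[0,0,0],0.3]]'| grep -E 'pos|cont'; done
python3 -m creep '[[[0.7,0,0],[0,0,0],0.3],[[1.5,0,0],[0,0,0],0.3],[[1.5,0,0],[0,0,0],0.3]]'| grep -E 'pos|cont'
python3 -m creep '[[[0.7,0,0],[0,0,0],0.3],[[1.5,0,0],[0,0,0],0.3],[[1.5,0,0],[0,0,0],0.3]]'| grep -E 'pos|cont'
```

```text
position: [0.5817, -0.117, 0.0277]
contact_force: [-8.7, 1.1, 1.3]
position: [0.5819, -0.1169, 0.0274]
contact_force: [-15.0, 2.4, 4.7]
position: [0.5818, -0.117, 0.0268]
contact_force: [-22.7, 2.6, 2.4]
```

Contact with the riser is firm (23 N, position stalled). I'll back off, raise the hand and narrow the fingers for the sideways push.

```bash
python3 -m creep '[[[-6,0,0],[0,0,0],0.3],[[-20,0,0],[0,0,0],0.3],[[-24,0,-40],[0,0,0],0.3],[[-24,0,-80],[0,0,0],0.6],[[-24,0,-100],[0,0,0],0.8],[[-24,0,-100],[0,0,-0.12],0.8],[[-24,0,-100],[0,0,-0.24],0.8],[[-24,0,-100],[0,0,-0.36],0.8],[[-24,0,-100],[0,0,-0.48],0.8],[[-24,0,-100],[0,0,-0.6],0.8]]' | grep -E 'pos|gap'
python3 -c "
from h import *
plan(-.055,-.19,.128,np.pi/2)"
```

```text
position: [0.5623, -0.1162, 0.1284]
finger_gap: 0.198
t 10.1667 riser pos [-0.1286 -0.0931] 0.1284 F [ 0.1  0.5 -0.5]
shift [  5.2 121.6   0.5] rz -0.964 tilt [ 0.001  0.001 -1.   ] q [ 0.13  0.59 -0.04  1.84  0.04  0.71 -0.94]
```

```bash
python3 -m creep '[[[0,20,0],[0,0,-0.12],0.8],[[1,40,0],[0,0,-0.24],0.8],[[2,60,0],[0,0,-0.36],0.8],[[3,80,0],[0,0,-0.48],0.8],[[4,100,0],[0,0,-0.6],0.8],[[5,122,0],[0,0,-0.72],0.8],[[5,122,0],[0,0,-0.84],0.8],[[5,122,0],[0,0,-0.964],0.8],[[5,122,0],[0,0,-0.964],0.8],[[5,122,0],[0,0,-0.964],0.8]]' | grep -E 'pos|gap'
python3 - <<'E'
from h import *
plan(-.055,-.19,.028,np.pi/2)
f=optics.grab_frame("wrist"); cv2.imwrite("pics/w3.png",f["image"][:,:,::-1])
E
```

```text
position: [0.6304, -0.2174, 0.128]
finger_gap: 0.195
t 11.0 riser pos [-0.056  -0.1911] 0.128 F [ 0.5 -0.5 -0.4]
shift [  1.1   0.9 100. ] rz -0.01 tilt [ 0.     0.001 -1.   ] q [ 0.43  0.73 -0.29  1.57  0.25  0.88 -0.01]
```

View pics/w3.png

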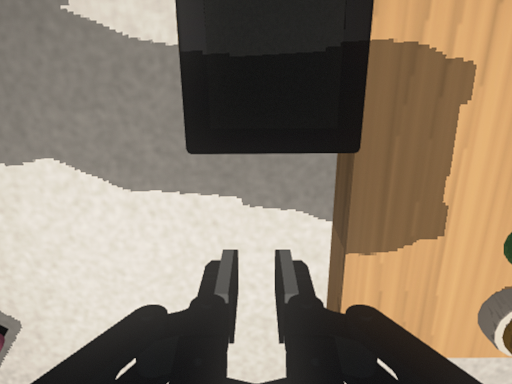

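The case's back lies along the riser edge (x≈345–365). Its right face is at v≈152, square to the fingers. I'll descend and push.

```bash
python3 -m creep '[[[0,0,30],[0,0,0],0.8],[[0,0,60],[0,0,0],0.8],[[0,0,80],[0,0,0],0.8],[[0,0,92],[0,0,0],0.8],[[0,0,94],[0,0,0],0.8],[[0,0,94],[0,0,0],0.8]]' | grep -E 'pos|cont'
python3 -m creep '[[[6,0,94],[0,0,0],0.8],[[6,0,0],[0,0,0],0.8]]' >/dev/null --help 2>&1 || true
python3 -c "
from h import *
plan(-.055,-.149,.034,np.pi/2)"
```

```text
position: [0.6305, -0.217, 0.034]
contact_force: [0.0, -0.4, 0.6]
t 11.55 riser pos [-0.056  -0.1907] 0.034 F [ 0.  -0.4  0.6]
shift [41.7  0.7  0. ] rz -0.007 tilt [-0. -0. -1.] q [ 0.4   0.86 -0.26  1.6   0.29  0.73 -0.04]
```

The stray second command in that batch was a mistake; it was refused and nothing moved. Now the sideways push.

```bash
python3 -m creep '[[[7,0,0],[0,0,-0.007],0.8],[[14,0,0],[0,0,-0.007],0.8],[[20,0,0],[0,0,-0.007],0.8],[[24,0,0],[0,0,-0.007],0.8],[[28,0,0],[0,0,-0.007],0.8],[[31,0,0],[0,0,-0.007],0.8],[[34,0,0],[0,0,-0.007],0.8],[[36,0,0],[0,0,-0.007],0.8],[[38,0,0],[0,0,-0.007],0.8],[[38,0,0],[0,0,-0.007],0.8]]' | grep -E 'pos|cont'
python3 -m creep '[[[0.7,0,0],[0,0,0],0.8],[[1.5,0,0],[0,0,0],0.8],[[1.5,0,0],[0,0,0],0.8]]'| grep -E 'pos|cont'
python3 -m creep '[[[0.7,0,0],[0,0,0],0.8],[[1.5,0,0],[0,0,0],0.8],[[1.5,0,0],[0,0,0],0.8]]'| grep -E 'pos|cont'
```

```text
position: [0.6323, -0.179, 0.034]
contact_force: [-0.1, -1.4, 0.4]
position: [0.6322, -0.1777, 0.0339]
contact_force: [-0.1, -2.5, 0.6]
position: [0.6323, -0.1761, 0.0339]
contact_force: [-0.3, -3.2, 0.3]
```

```bash
python3 -m creep '[[[0.7,0,0],[0,0,0],0.8],[[1.5,0,0],[0,0,0],0.8],[[1.5,0,0],[0,0,0],0.8]]'| grep -E 'pos|cont'
python3 -m creep '[[[0.7,0,0],[0,0,0],0.8],[[1.5,0,0],[0,0,0],0.8],[[1.5,0,0],[0,0,0],0.8]]'| grep -E 'pos|cont'
python3 -m creep '[[[0.7,0,0],[0,0,0],0.8],[[1.5,0,0],[0,0,0],0.8],[[1.5,0,0],[0,0,0],0.8]]'| grep -E 'pos|cont'
python3 -c "
from h import *
plan(-.055,-.147,.034,np.pi/2)"
```

```text
position: [0.6324, -0.1745, 0.0339]
contact_force: [-0.1, -3.0, -0.4]
position: [0.6324, -0.1739, 0.034]
contact_force: [-0.3, -6.8, -0.2]
position: [0.6324, -0.1737, 0.034]
contact_force: [0.2, -12.6, -0.8]
t 13.6333 riser pos [-0.056  -0.1474] 0.034 F [  0.2 -12.6  -0.8]
shift [0.4 1.  0. ] rz -0.0 tilt [-0.002  0.    -1.   ] q [ 0.34  0.84 -0.25  1.63  0.29  0.71 -0.1 ]
```

Contact with the fin is firm and at the expected place. I'll retreat and check.

```bash
python3 -m creep '[[[-6,0,0],[0,0,0],0.8],[[-20,0,0],[0,0,0],0.8],[[-30,0,-20],[0,0,0],0.8],[[-30,0,-60],[0,0,0],0.8],[[-40,0,-100],[0,0,0],0.8],[[-60,0,-130],[0,0,0],0.8],[[-90,0,-130],[0,0,0],0.8],[[-120,0,-130],[0,0,0],0.8],[[-140,0,-130],[0,0,0],0.8],[[-140,0,-130],[0,0,0],0.8]]' | grep -E 'pos|cont'
python3 - <<'E'
from h import *
f=optics.grab_frame("top"); crop(f,230,115,130,100,6,"pics/top4.png")
E
```

```text
position: [0.6246, -0.3179, 0.1638]
contact_force: [0.7, -0.6, 0.2]
```

View pics/top4.png

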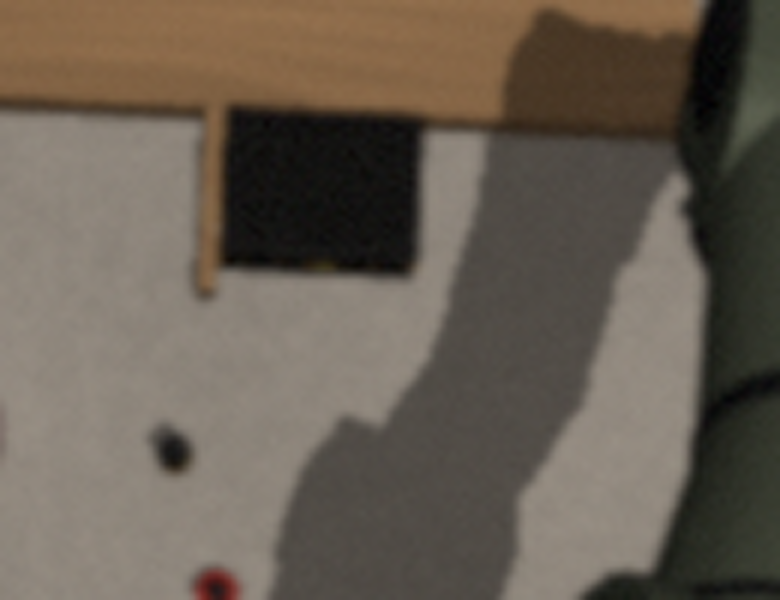

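The case sits flush in the corner. Its left side is at u≈224 along the fin, its back at v≈110 along the riser, and it is square to both. The varnish (215,590) and lipstick (172,450) haven't moved, and the hand is clear.

```bash
python3 -c "
from workcell import ctrl
print(ctrl.close_job())"
```

```text
the job is handed in; nothing more can be done
None
```

The job is handed in: the black case sits flush in the corner, back against the riser and side against the fin, with the hand clear and, as far as the last image showed, nothing else moved; no score came back.

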